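# Hold the trackball tray over its cup

## Task

Pick the aluminium tray up by its upright handle, with the loose black trackball riding in its round pocket, and carry it to the open instrument case without ever tipping or jolting the ball out. Finish still holding the tray in the gripper, level and still, with the ball's pocket straight above the white trackball cup and the tray's underside about 5 cm above the case's rim, so that I can move the ball over by hand; do not put the tray down, do not rest it on the case, and do not touch the ball. Leave the meter, the screwdriver and the loose capacitor where they lie.

Things in the scene. Friction and masses are not known exactly. Their poses are not given: they have to be found in the camera images.
- tray: loose aluminium tray, 0.21 to 0.34 kg, flat on the bench: plate 170 (x) x 70 (y) x 10 (z) mm; in its top a round pocket 34 mm wide, 3 mm deep at x = +55 mm and an empty square recess 41 mm wide, 3 mm deep at x = -55 mm; an upright handle at its middle. Origin: centre of the underside; z up, x towards the ball's pocket. Hung from the handle it is nearly balanced, the ball's end a little heavier.
- tray_pocket (a point): centre of the floor of the tray's round pocket: 55 mm along the tray's x from its centre, 7 mm above its underside. The axes are the tray's.
- tray_handle (a point): middle of the top of the tray's handle, a plain upright block 36 mm long (tray x), 12 mm thick (tray y), standing from the plate (10 mm) up to 76 mm above the tray's underside: pinch it across its thickness, along y. The axes are the tray's.
- ball_center (a point): centre of the loose black trackball, a smooth ball 38 mm in diameter, about 50 g. At rest it lies 19 mm above the pocket's floor and can roll some 7 mm each way before it meets the pocket's edge; it rolls out if the tray is tipped by about 30 degrees or jerked. Axes mean nothing.
- case: open grey instrument case, fixed to the bench, 220 (x) x 180 (y) mm, its rim 75 mm above the bench; inside are an aluminium heat sink, black capacitors, a transformer and the white trackball cup, all lower than the rim. Origin: centre of the underside; z up.
- cup_mouth (a point): centre of the mouth of the white round cup in the case, the trackball's seat: 48 mm outside, 42 mm inside, its mouth 60 mm above the bench (15 mm below the case's rim), at x = -30, y = -30 mm in the case's frame. The axes are the case's.
- meter: loose handheld meter (bystander), grey, 160 (x) x 80 (y) x 34 (z) mm, with a black dial. Origin: centre of the underside.
- screwdriver: loose screwdriver (bystander), 180 mm long, lying along its x axis, on the far side of the tray and the meter, up to 30 mm thick. Its origin lies on its underside, near its middle.
- capacitor: loose black capacitor can (bystander) standing upright, 35 mm in diameter, 45 mm high. Origin: centre of the underside.
- ball: the same black trackball; this origin is a point on its surface that turns with it as it rolls, so use its centre, ball_center
Things that resemble listed ones, but are neither listed nor needed, are in the scene too. Leave any turquoise or yellow look-alike of the ball alone.

How it is judged:
By the outcome, as a careful person would: the job done as asked, in the order asked, and still so for the second after the job is handed in, while the arm keeps its last pose, push and grip.
It also fails if it takes over 48 s, if anything falls off the work surface, if the arm or the gripper's body presses on something with over 40 N, if the wrist force passes 120 N, or if a joint passes its speed limit or range.

## Robot

A 6-joint arm with a two-finger parallel gripper is mounted at the origin on the work surface. World frame = base frame: x ahead of the robot, y to its left, z up, the work surface at z = 0. Lengths are in m, angles in degrees, forces in N, time in s.
With the tool pointing down it reaches from about 0.35 to 0.875 m from the base axis. Payload 4.2 kg.
Tool frame: the origin (TCP) lies midway between the tips of the shut fingers; the grasp point (between the pads) lies 19 mm behind it; z points along the fingers, y is the line along which they close (so a half turn about z gives the same grasp; the last joint's range is limited). The gripper opens to 87 mm and grips with 3 to 60 N. Pads are 19 mm wide; open, the fingers measure 117 mm over their backs; the gripper's body (75 mm by 190 mm) begins 51 mm behind the grasp point.
Start: joints at [79.618, 22.042, 0.453, 0, -68.411, -14.817], TCP at [0.266, 0.566, 0.223] pointing down, gripper open.
Joint ranges: [-179.83, 179.83], [-69.29, 118.12], [-61.27, 80.66], [-181.25, 117.63], [-171.15, -9.14], [-177.46, 177.46]. Speed limits (degrees/s): [159.86, 159.86, 180, 180, 180, 180].

## Interface

Orientations are given as a 3x3 rotation matrix whose columns are the frame's x, y, z axes.
In Python, from station import sense, capture, finish_job, silhouettes, landmark_of gives the robot as it stands.
- The arm moves only by the tool step_arm, never from a script. Its arguments are lists of equal length, an entry for each row: "linear": the shift along the tool's x, y, z in mm, a list of three; "delta_rot": the turn, a rotation vector about the tool's x, y, z in rad, a list of three; "grip": the finger opening in mm, from 0 to 87. A call has 1 to 10 rows; each row shifts and turns the commanded pose from where the row before left it, along the tool's axes as they then stand; what a row does not reach is not made up. A row lasts 1/8 s, in which the tool goes at most 62.5 mm and 10.7 degrees, less where a joint would pass 70% of its speed; a pose out of reach is approached as far as the arm can. A call with a gripper value outside its range is refused whole. The fingers move at their own pace and stop on an object; the grip force is fixed at half the most. Time passes only in rows, so rows that do not move let the fingers close. It gives the time, the measured TCP pose, the force, the opening and the grip force at its end, in the units of the state.
- sense(): the state, without advancing time (a new reading comes with each control period).
- capture(name): name is "side" or "top" or "wrist"; returns a dict with "img" (384x512x3 uint8, red, green, blue), "fx", "fy", "cx", "cy" (pixels), "k1" (the pictures are not rectified: a ray, as slopes to the right and down, at radius r is drawn at 1 + k1 r^2 times it, then the intrinsics apply), "world_to_cam" (4x4, takes a point from world to camera coordinates); the wrist camera has in their place "mount" (4x4, takes a point from camera to tool coordinates, whose origin is the TCP and whose axes are the flange's). Camera axes: x right, y up, looking along -z (the intrinsics and any distortion apply to the point x, -y, -z); pixel columns grow to the right and rows downward; lengths in m; the calibration is good to about 2 mm. A picture is of the moment at which its call begins: read the wrist's pose just before it. There is no depth.
- finish_job(): hands the job in; it is judged then, once.
Trained networks look in the newest picture that a camera, given by its name, has taken for a name from the list of things; names that differ only in an ending like _2 or _b are one class to them, and where a whole thing is asked for, a point or a joint stands for the part that bears it (a point fixed in the world has none). Each returns a list of dicts, best first, with "score" (0 to 1); they miss things now and then, are a little off and sometimes report something else, mostly with a low value. They report only what shows in the picture. A call takes as long as a camera call. They do not tell look-alikes from the thing itself.
- silhouettes(camera, label): "mask" (384x512 bool, what is visible of it) and "point" ([column, row] in pixels, amid what is visible of it).
- landmark_of(camera, label): "point" ([column, row] in pixels: a listed point, or the origin of a listed thing).
The state is a dict: "time_s": time; "joints": joint angles; "joint_velocities": joint speeds; "effort": joint torques, N m; "tcp_pos": TCP position; "ee_rot": TCP orientation; "wrist_force": force on the tool from outside, world axes, zero at the start; "moment": the same for the moment, N m; "gripper_width": opening from 0.0 (shut) to 1.0 (fully open); "gripper_force": force on a finger pad.
Only numpy, scipy, OpenCV 4.12 (cv2) and the standard library are available. Lean on these libraries where they do the work, as an engineer would, in place of code of your own. Each camera call takes 0.05 s, during which the arm holds its last target. There are 200 camera calls.

## Working session

There is one attempt and no reset: what is moved stays moved. The work goes in short steps, Python scripts to look and compute and a tool call to move; the robot and the scene stay as the last step left them, time stands still between calls to the robot, and variables do not carry over. Pictures are saved under pics/ and viewed, at most 10 in all, crops included, and the job is handed in when it is done.

Besides the shell and the picture viewer there is one more tool, called after "Call:" in YAML: its name, and indented under it one key for each argument. step_arm: Moves the arm, as the interface text tells. Its arguments: {"type":"object","properties":{"linear":{"type":"array"},"delta_rot":{"type":"array"},"grip":{"type":"array"}},"required":["linear","delta_rot","grip"]}

```bash
mkdir -p pics
cat > h.py <<'E'
import numpy as np, cv2
from station import sense, capture, silhouettes, landmark_of
def cam(name):
    s=sense(); c=capture(name)
    if name=="wrist":
        T=np.eye(4);T[:3,:3]=np.array(s["ee_rot"]);T[:3,3]=s["tcp_pos"]
        c["c2w"]=T@np.array(c["mount"])
    else: c["c2w"]=np.linalg.inv(np.array(c["world_to_cam"]))
    return c
def ray(c,p):
    K=np.array([[c["fx"],0,c["cx"]],[0,c["fy"],c["cy"]],[0,0,1.]])
    q=cv2.undistortPoints(np.array([[p]],float),K,np.array([c["k1"],0,0,0.]))[0,0]
    d=c["c2w"][:3,:3]@np.array([q[0],-q[1],-1]); return c["c2w"][:3,3],d/np.linalg.norm(d)
def at_z(c,p,z):
    o,d=ray(c,p); return o+d*(z-o[2])/d[2]
def tri(rs):
    A=sum(np.eye(3)-np.outer(d,d) for o,d in rs);b=sum((np.eye(3)-np.outer(d,d))@o for o,d in rs)
    x=np.linalg.solve(A,b); return x,[np.linalg.norm((np.eye(3)-np.outer(d,d))@(x-o)) for o,d in rs]
def proj(c,X):
    p=np.linalg.inv(c["c2w"])@np.append(X,1);a=np.array([p[0],-p[1]])/-p[2]
    a=a*(1+c["k1"]*(a@a));return np.array([c["fx"]*a[0]+c["cx"],c["fy"]*a[1]+c["cy"]])
def save(c,n): cv2.imwrite("pics/"+n,c["img"][:,:,::-1])
E
python3 - <<'E'
from h import *
np.set_printoptions(precision=4,suppress=True)
Z=dict(tray=0,tray_pocket=.007,tray_handle=.076,ball_center=.026,case=0,cup_mouth=.06,meter=0,screwdriver=0,capacitor=0)
ims=[]
for n in("side","top"):
    c=cam(n);ims.append(c["img"]);print(n,c["c2w"][:3,3])
    for l,z in Z.items():
        for r in landmark_of(n,l)[:3]:print(l,round(r["score"],2),np.round(r["point"],1),at_z(c,r["point"],z))
cv2.imwrite("pics/a.png",cv2.resize(np.vstack(ims)[:,:,::-1],None,fx=.78,fy=.78))
s=sense();print(s["tcp_pos"],np.array(s["ee_rot"]),s["time_s"])
E
```

```text
side [ 0.5315 -1.0794  0.726 ]
tray 0.78 [206.6 264.1] [ 0.4775 -0.2827  0.    ]
tray_pocket 0.64 [227.2 254.4] [ 0.5246 -0.259   0.007 ]
tray_handle 0.85 [202.8 237.1] [ 0.4722 -0.2788  0.076 ]
ball_center 0.69 [263.4 295.1] [ 0.5976 -0.4086  0.026 ]
ball_center 0.68 [226.1 249. ] [ 0.5224 -0.262   0.026 ]
ball_center 0.59 [273.5 252.4] [ 0.6298 -0.2777  0.026 ]
cup_mouth 0.79 [247.2 144.9] [0.5887 0.1787 0.06  ]
meter 0.73 [244.5 217. ] [ 0.5703 -0.1063  0.    ]
screwdriver 0.7 [321.  237.7] [ 0.7554 -0.1979  0.    ]
capacitor 0.8 [310.9 205.1] [ 0.7519 -0.0586  0.    ]
top [ 0.415  -0.067   1.0832]
tray 0.81 [328.7 245.5] [ 0.4768 -0.2819  0.    ]
tray_pocket 0.74 [322.4 231.6] [ 0.516  -0.2647  0.007 ]
tray_handle 0.57 [331.8 245.6] [ 0.472  -0.2751  0.076 ]
ball_center 0.71 [320.8 228.1] [ 0.5241 -0.2572  0.026 ]
ball_center 0.62 [368.3 201.1] [ 0.5978 -0.3973  0.026 ]
ball_center 0.55 [323.  189.3] [ 0.6345 -0.2693  0.026 ]
case 0.83 [150.6 198. ] [0.6239 0.2268 0.    ]
cup_mouth 0.96 [156.5 205.5] [0.5912 0.1936 0.06  ]
cup_mouth 0.7 [148.4 200.6] [0.6052 0.2163 0.06  ]
meter 0.92 [266.6 214.7] [ 0.5687 -0.1079  0.    ]
screwdriver 0.59 [297.7 149.1] [ 0.7634 -0.2055  0.    ]
capacitor 0.57 [241.4 157.5] [ 0.7404 -0.038   0.    ]
[0.266  0.5655 0.2225] [[ 0.9048 -0.4257 -0.    ]
 [-0.4257 -0.9048 -0.0001]
 [-0.      0.0001 -1.    ]] 1.0
```

View pics/a.png

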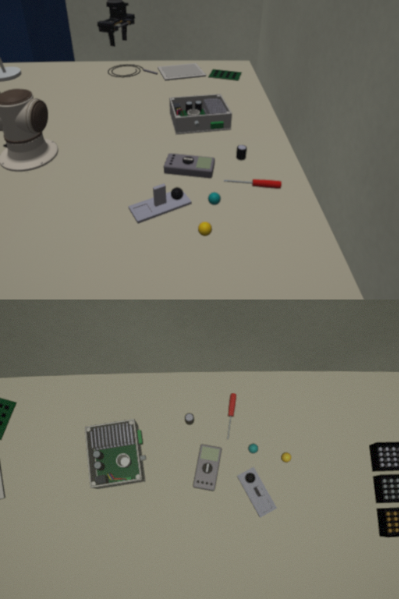

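The three ball candidates in the side view are at (226,249), (273,252) and (263,295). They look black in the tray pocket, turquoise and yellow, so the first fits. I'll check that in an enlarged crop and plan the approach.

```bash
cat >> h.py <<'E'
def twist(goal,yaw,n=1):
    """total body twist (mm, rad) from the current pose to a level pose at goal with tool-x yaw (deg)"""
    from scipy.linalg import logm
    s=sense();A=np.eye(4);A[:3,:3]=np.array(s["ee_rot"]);A[:3,3]=s["tcp_pos"]
    c,q=np.cos(np.radians(yaw)),np.sin(np.radians(yaw));B=np.eye(4)
    B[:3,:3]=[[c,q,0],[q,-c,0],[0,0,-1]];B[:3,3]=goal
    L=np.real(logm(np.linalg.inv(A)@B));return L[:3,3]*1000/n,np.array([L[2,1],L[0,2],L[1,0]])/n
E
python3 - <<'E'
from h import *
np.set_printoptions(precision=4,suppress=True)
print(twist([.474,-.278,.20],-152,25))
a=cam("side")["img"][215:320,170:300];b=cam("top")["img"][160:260,100:390]
a=cv2.resize(a,(520,420),interpolation=cv2.INTER_CUBIC);b=cv2.resize(b,(520,179),interpolation=cv2.INTER_CUBIC)
cv2.imwrite("pics/b.png",np.vstack([a,b])[:,:,::-1])
E
```

```text
(array([41.9937, -9.27  ,  0.9011]), array([ 0.    , -0.    ,  0.0885]))
```

View pics/b.png

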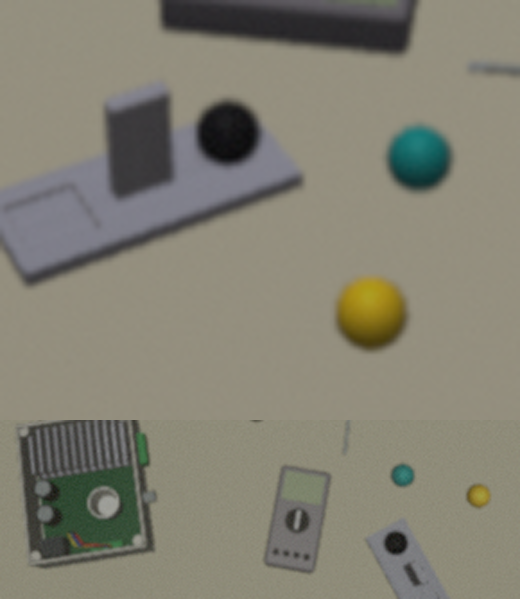

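The crop confirms it: the black ball sits in the tray pocket at side (226,249), with turquoise at (273,252) and yellow at (263,295). The white cup is at top (157,206). Next I approach the tray.

Call:
step_arm:
  linear:
    - [21,-4.6,0]
    - [42,-9.3,0]
    - [42,-9.3,0]
    - [42,-9.3,0]
    - [42,-9.3,0]
    - [42,-9.3,0]
    - [42,-9.3,0]
    - [42,-9.3,0]
    - [42,-9.3,0]
    - [42,-9.3,0]
  delta_rot:
    - [0,0,0.0443]
    - [0,0,0.0885]
    - [0,0,0.0885]
    - [0,0,0.0885]
    - [0,0,0.0885]
    - [0,0,0.0885]
    - [0,0,0.0885]
    - [0,0,0.0885]
    - [0,0,0.0885]
    - [0,0,0.0885]
  grip: [87,87,87,87,87,87,87,87,87,87]

```text
time_s: 2.35
tcp_pos: [0.5956, 0.3395, 0.2223]
ee_rot: [[0.282, -0.96, -0.0], [-0.96, -0.282, -0.0], [0.0, 0.0, -1.0]]
wrist_force: [-0.3, -0.4, 0.1]
gripper_width: 0.996
gripper_force: 0.0
```

Call:
step_arm:
  linear:
    - [42,-9.3,0]
    - [42,-9.3,0]
    - [42,-9.3,0]
    - [42,-9.3,0]
    - [42,-9.3,0]
    - [42,-9.3,0]
    - [42,-9.3,0]
    - [42,-9.3,0]
    - [42,-9.3,0]
    - [42,-9.3,0]
  delta_rot:
    - [0,0,0.0885]
    - [0,0,0.0885]
    - [0,0,0.0885]
    - [0,0,0.0885]
    - [0,0,0.0885]
    - [0,0,0.0885]
    - [0,0,0.0885]
    - [0,0,0.0885]
    - [0,0,0.0885]
    - [0,0,0.0885]
  grip: [87,87,87,87,87,87,87,87,87,87]

```text
time_s: 3.6
tcp_pos: [0.6394, -0.0749, 0.2224]
ee_rot: [[-0.564, -0.826, -0.0], [-0.826, 0.564, -0.0], [0.0, -0.0, -1.0]]
wrist_force: [0.6, 0.7, -1.1]
gripper_width: 1.0
gripper_force: 0.0
```

Call:
step_arm:
  linear:
    - [42,-9.3,0]
    - [42,-9.3,0]
    - [42,-9.3,0]
    - [42,-9.3,0]
    - [21,-4.6,0]
    - [0,0,0]
    - [0,0,0]
  delta_rot:
    - [0,0,0.0885]
    - [0,0,0.0885]
    - [0,0,0.0885]
    - [0,0,0.0885]
    - [0,0,0.0443]
    - [0,0,0]
    - [0,0,0]
  grip: [87,87,87,87,87,87,87]

```text
time_s: 4.47
tcp_pos: [0.5422, -0.2376, 0.2226]
ee_rot: [[-0.838, -0.546, 0.001], [-0.546, 0.838, -0.0], [-0.0, -0.0, -1.0]]
wrist_force: [0.0, 0.4, -0.4]
gripper_width: 1.0
gripper_force: 0.0
```

```bash
cat > look.py <<'E'
from h import *
np.set_printoptions(precision=4,suppress=True)
import sys
c=cam("wrist");save(c,sys.argv[1]);print(c["c2w"][:3,3])
for l,z in dict(tray=0,tray_pocket=.007,tray_handle=.076,ball_center=.026).items():
    for r in landmark_of("wrist",l)[:2]:print(l,round(r["score"],2),np.round(r["point"],1),at_z(c,r["point"],z))
for r in silhouettes("wrist","tray")[:1]:
    m=r["mask"].astype(np.uint8);ys,xs=np.nonzero(m)
    P=np.array([at_z(c,p,.01)[:2] for p in zip(xs[::7],ys[::7])],np.float32)
    (x,y),(w,h),a=cv2.minAreaRect(P);print("rect",x,y,w,h,a)
print(twist([.474,-.278,.20],-152))
E
python3 look.py c.png
```

```text
[ 0.4756 -0.2805  0.3854]
tray 0.72 [258.2 110.6] [ 0.4691 -0.2794  0.    ]
tray_pocket 0.68 [251.8 154.3] [ 0.5242 -0.2542  0.007 ]
tray_handle 0.59 [256.6 113.9] [ 0.4743 -0.2791  0.076 ]
ball_center 0.86 [251.3 152.3] [ 0.5199 -0.2575  0.026 ]
ball_center 0.73 [137.1 144. ] [ 0.5944 -0.3928  0.026 ]
rect 0.4722805917263031 -0.2812007665634155 0.17095880210399628 0.0700494647026062 26.831430435180664
(array([79.3901, -0.4865, 22.4047]), array([ 0.0001, -0.0001,  0.0901]))
```

View pics/c.png

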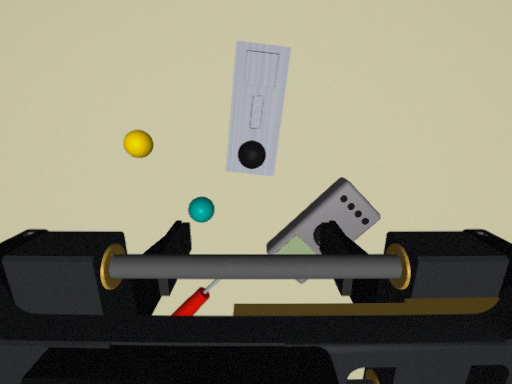

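The wrist view shows the tray clearly: handle at (257,112), black ball at (251,153). The fitted rectangle is 171×70 mm with yaw 26.8°, which matches the given sizes.

```bash
python3 -c "
from h import *
print(twist([.4728,-.2800,.2226],-153.2))"
```

```text
(array([81.43522396, -2.45013996, -0.19532551]), array([ 1.04082172e-04, -6.89436876e-05,  1.11040261e-01]))
```

Call:
step_arm:
  linear:
    - [20,-0.6,0]
    - [31,-0.9,0]
    - [20.5,-0.6,0]
    - [10,-0.3,0]
    - [0,0,15]
    - [0,0,25]
    - [0,0,25]
    - [0,0,15]
    - [0,0,0]
    - [0,0,0]
  delta_rot:
    - [0,0,0.027]
    - [0,0,0.042]
    - [0,0,0.028]
    - [0,0,0.014]
    - [0,0,0]
    - [0,0,0]
    - [0,0,0]
    - [0,0,0]
    - [0,0,0]
    - [0,0,0]
  grip: [87,87,87,87,87,87,87,87,87,87]

```text
time_s: 6.02
tcp_pos: [0.4738, -0.2818, 0.1432]
ee_rot: [[-0.893, -0.451, 0.001], [-0.451, 0.893, -0.001], [-0.001, -0.001, -1.0]]
wrist_force: [0.5, 0.2, -0.0]
gripper_width: 1.003
gripper_force: 0.0
```

```bash
python3 look.py d.png; python3 -c "
from h import *
print(twist([.4728,-.2800,.031],-153.2),sense()['tcp_pos'],sense()['joints'])"
```

```text
[ 0.4027 -0.317   0.306 ]
tray 0.63 [257.4 180.9] [ 0.4697 -0.2803  0.    ]
tray 0.33 [340.8 294.3] [ 0.5607 -0.1061  0.    ]
tray_pocket 0.89 [255.  231.9] [ 0.5272 -0.2545  0.007 ]
tray_handle 0.6 [256.9 202.7] [ 0.4716 -0.2805  0.076 ]
ball_center 0.98 [201.8 297.9] [ 0.6305 -0.2773  0.026 ]
ball_center 0.74 [122.9 232.3] [ 0.5892 -0.3952  0.026 ]
rect 0.4734593629837036 -0.28053414821624756 0.1717369556427002 0.07079091668128967 26.638578414916992
(array([ -2.4639,   2.8567, -56.8626]), array([-0.0008,  0.0009, -0.022 ]))
(array([ -0.3879081 ,   1.7010998 , 112.13700477]), array([-0.00075864,  0.0008713 , -0.00108339])) [ 0.47315705 -0.28167754  0.14313746] [-1.38957687e+01  1.89505830e+01 -1.66067242e+01  5.41897196e-04
 -5.43765013e+01 -4.93666206e+01]
```

View pics/d.png

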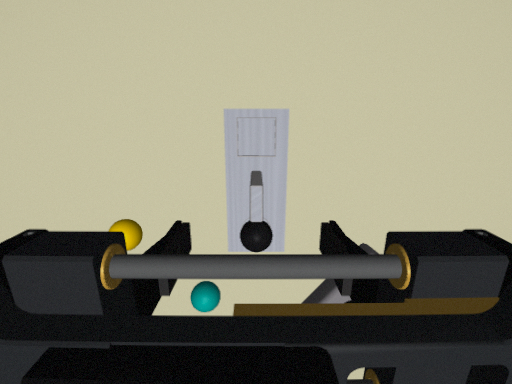

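The handle at (257,195) is centred between the fingers, and the ball at (256,236) is in its pocket. I descend to grasp.

Call:
step_arm:
  linear:
    - [0,0.7,12]
    - [0,0.6,24]
    - [0,0,24]
    - [0,0,20]
    - [0,0,14]
    - [0,0,10]
    - [0,0,5]
    - [0,0,3]
    - [0,0,0]
    - [0,0,0]
  delta_rot:
    - [0.0008,-0.0009,0]
    - [0,0,0]
    - [0,0,0]
    - [0,0,0]
    - [0,0,0]
    - [0,0,0]
    - [0,0,0]
    - [0,0,0]
    - [0,0,0]
    - [0,0,0]
  grip: [87,87,87,87,70,60,50,40,35,30]

```text
time_s: 7.58
tcp_pos: [0.4728, -0.2806, 0.031]
ee_rot: [[-0.893, -0.45, 0.002], [-0.45, 0.893, -0.001], [-0.002, -0.002, -1.0]]
wrist_force: [0.1, -0.4, 0.5]
gripper_width: 0.407
gripper_force: 0.0
```

Call:
step_arm:
  linear:
    - [0,0,0]
    - [0,0,0]
    - [0,0,0]
    - [0,0,0]
    - [0,0,0]
    - [0,0,0]
    - [0,0,0]
    - [0,0,0]
    - [0,0,0]
    - [0,0,0]
  delta_rot:
    - [0,0,0]
    - [0,0,0]
    - [0,0,0]
    - [0,0,0]
    - [0,0,0]
    - [0,0,0]
    - [0,0,0]
    - [0,0,0]
    - [0,0,0]
    - [0,0,0]
  grip: [24,22,20,18,16,14,12,10,8,6]

```text
time_s: 8.82
tcp_pos: [0.4727, -0.2806, 0.0306]
ee_rot: [[-0.893, -0.45, 0.002], [-0.45, 0.893, -0.0], [-0.001, -0.001, -1.0]]
wrist_force: [0.8, -1.6, -0.6]
gripper_width: 0.137
gripper_force: 30.0
```

Gripped at 12 mm with 30 N. I lift gently.

Call:
step_arm:
  linear:
    - [0,0,-1]
    - [0,0,-2]
    - [0,0,-4]
    - [0,0,-7]
    - [0,0,-10]
    - [0,0,-13]
    - [0,0,-15]
    - [0,0,-15]
    - [0,0,-15]
    - [0,0,-13]
  delta_rot:
    - [0,0,0]
    - [0,0,0]
    - [0,0,0]
    - [0,0,0]
    - [0,0,0]
    - [0,0,0]
    - [0,0,0]
    - [0,0,0]
    - [0,0,0]
    - [0,0,0]
  grip: [0,0,0,0,0,0,0,0,0,0]

```text
time_s: 10.07
tcp_pos: [0.4725, -0.2805, 0.1268]
ee_rot: [[-0.893, -0.45, 0.002], [-0.45, 0.893, -0.0], [-0.001, -0.001, -1.0]]
wrist_force: [0.9, -0.0, -3.1]
gripper_width: 0.136
gripper_force: 30.0
```

Call:
step_arm:
  linear:
    - [0,0,-10]
    - [0,0,-7]
    - [0,0,-4]
    - [0,0,-2]
    - [0,0,0]
    - [0,0,0]
  delta_rot:
    - [0,0,0]
    - [0,0,0]
    - [0,0,0]
    - [0,0,0]
    - [0,0,0]
    - [0,0,0]
  grip: [0,0,0,0,0,0]

```text
time_s: 10.82
tcp_pos: [0.4721, -0.2803, 0.1482]
ee_rot: [[-0.893, -0.45, 0.0], [-0.45, 0.893, -0.0], [-0.0, -0.0, -1.0]]
wrist_force: [0.6, -0.5, -4.1]
gripper_width: 0.138
gripper_force: 30.0
```

```bash
cat > chk.py <<'E'
from h import *
import sys
np.set_printoptions(precision=4,suppress=True)
s=sense();print(s["tcp_pos"],s["wrist_force"],s["moment"],s["gripper_force"],s["gripper_width"])
R=np.array(s["ee_rot"]);print("tilt",R[:,2])
C=[cam(n) for n in("side","top")];P={}
for l in("tray","tray_pocket","tray_handle","ball_center","cup_mouth"):
    for n,c in zip(("side","top"),C):
        for r in landmark_of(n,l)[:3]:
            P.setdefault((l,n),[]).append((r["score"],r["point"]))
    L=[(tri([ray(C[0],a[1]),ray(C[1],b[1])]),a[0],b[0]) for a in P.get((l,"side"),[]) for b in P.get((l,"top"),[])]
    for (x,e),a,b in L:
        if max(e)<.012: print(l,x,round(max(e),4),round(a,2),round(b,2))
k=sys.argv[1]
out=[]
for c,X in zip(C,(np.array(s["tcp_pos"]),)*2):
    u,v=proj(c,X).astype(int);u=np.clip(u,64,448);v=np.clip(v,48,336)
    out.append(cv2.resize(c["img"][v-48:v+48,u-64:u+64],(400,300),interpolation=cv2.INTER_CUBIC))
cv2.imwrite("pics/"+k,np.hstack(out)[:,:,::-1])
E
python3 chk.py e.png
```

```text
[ 0.4721 -0.2803  0.1482] [ 0.6189 -0.5068 -4.1319] [ 0.052  -0.0946 -0.0089] 30.000035490375012 0.13826448308112663
tilt [ 0.0004 -0.     -1.    ]
tray [ 0.476  -0.2812  0.1186] 0.003 0.61 0.9
tray_handle [ 0.4692 -0.2791  0.1948] 0.0005 0.57 0.97
ball_center [ 0.638  -0.2742  0.021 ] 0.0006 0.55 0.57
ball_center [ 0.6002 -0.3948  0.0173] 0.0059 0.5 0.54
cup_mouth [0.5911 0.1945 0.0527] 0.0017 0.81 0.9
```

View pics/e.png

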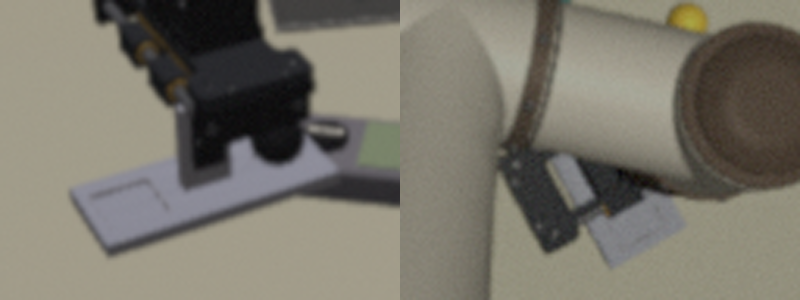

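The tray is held level, with the ball in its pocket at the right of the handle (side crop (278,145)). The measured underside is at about 0.117 m. I carry it in a straight line with fixed yaw and a gentle ramp.

Call:
step_arm:
  linear:
    - [-1.2,1.6,0]
    - [-2.3,3.2,-0.5]
    - [-3.5,4.9,-1]
    - [-4.7,6.5,-1]
    - [-5.8,8.1,-1.5]
    - [-7,9.8,-1.5]
    - [-8.1,11.4,-1.5]
    - [-9.3,13,-1]
    - [-9.3,13,0]
    - [-9.3,13,0]
  delta_rot:
    - [0,0,0]
    - [0,0,0]
    - [0,0,0]
    - [0,0,0]
    - [0,0,0]
    - [0,0,0]
    - [0,0,0]
    - [0,0,0]
    - [0,0,0]
    - [0,0,0]
  grip: [0,0,0,0,0,0,0,0,0,0]

```text
time_s: 12.68
tcp_pos: [0.4885, -0.1765, 0.1565]
ee_rot: [[-0.893, -0.45, 0.001], [-0.45, 0.893, -0.0], [-0.001, -0.001, -1.0]]
wrist_force: [0.1, -0.5, -3.7]
gripper_width: 0.14
gripper_force: 30.0
```

Call:
step_arm:
  linear:
    - [-9.3,13,0]
    - [-9.3,13,0]
    - [-9.3,13,0]
    - [-9.3,13,0]
    - [-9.3,13,0]
    - [-9.3,13,0]
    - [-9.3,13,0]
    - [-9.3,13,0]
    - [-9.3,13,0]
    - [-9.3,13,0]
  delta_rot:
    - [0,0,0]
    - [0,0,0]
    - [0,0,0]
    - [0,0,0]
    - [0,0,0]
    - [0,0,0]
    - [0,0,0]
    - [0,0,0]
    - [0,0,0]
    - [0,0,0]
  grip: [0,0,0,0,0,0,0,0,0,0]

```text
time_s: 13.92
tcp_pos: [0.513, -0.0187, 0.1565]
ee_rot: [[-0.893, -0.45, 0.001], [-0.45, 0.893, -0.0], [-0.001, -0.001, -1.0]]
wrist_force: [-0.3, 0.5, -3.3]
gripper_width: 0.136
gripper_force: 30.0
```

Call:
step_arm:
  linear:
    - [-9.3,13,0]
    - [-9.3,13,0]
    - [-9.3,13,0]
    - [-9.3,13,0]
    - [-9.3,13,0]
    - [-9.3,13,0]
    - [-9.3,13,0]
    - [-8.1,11.4,0]
    - [-7,9.8,0]
    - [-5.8,8.1,0]
  delta_rot:
    - [0,0,0]
    - [0,0,0]
    - [0,0,0]
    - [0,0,0]
    - [0,0,0]
    - [0,0,0]
    - [0,0,0]
    - [0,0,0]
    - [0,0,0]
    - [0,0,0]
  grip: [0,0,0,0,0,0,0,0,0,0]

```text
time_s: 15.18
tcp_pos: [0.5357, 0.1271, 0.1565]
ee_rot: [[-0.893, -0.45, 0.001], [-0.45, 0.893, -0.0], [-0.001, -0.001, -1.0]]
wrist_force: [-0.5, 0.1, -3.9]
gripper_width: 0.131
gripper_force: 30.0
```

Call:
step_arm:
  linear:
    - [-4.7,6.5,0]
    - [-3.5,4.9,0]
    - [-2.3,3.2,0]
    - [-1.2,1.6,0]
    - [0,0,0]
    - [0,0,0]
    - [0,0,0]
    - [0,0,0]
  delta_rot:
    - [0,0,0]
    - [0,0,0]
    - [0,0,0]
    - [0,0,0]
    - [0,0,0]
    - [0,0,0]
    - [0,0,0]
    - [0,0,0]
  grip: [0,0,0,0,0,0,0,0]

```text
time_s: 16.18
tcp_pos: [0.5387, 0.1459, 0.1565]
ee_rot: [[-0.893, -0.45, 0.001], [-0.45, 0.893, -0.0], [-0.001, -0.001, -1.0]]
wrist_force: [0.9, 0.2, -3.7]
gripper_width: 0.136
gripper_force: 30.0
```

```bash
python3 chk.py f.png; python3 -c "
from h import *
print(twist([.5421,.1693,.156],-153.3))"
```

```text
[0.5387 0.1459 0.1565] [ 0.9392  0.2147 -3.7225] [ 0.0195 -0.1662 -0.0137] 29.999968805350363 0.13552404567490858
tilt [ 0.0011 -0.0003 -1.    ]
tray [0.5438 0.1477 0.1225] 0.0022 0.89 0.77
tray_handle [0.5426 0.1465 0.2035] 0.0006 0.83 0.6
ball_center [ 0.6    -0.3946  0.0249] 0.0035 0.75 0.49
ball_center [ 0.6311 -0.2718  0.0137] 0.0027 0.53 0.63
ball_center [ 0.5731 -0.2121  0.3255] 0.003 0.51 0.63
(array([-13.42852793,  19.21783257,   0.50406602]), array([-0.00078596,  0.00094789,  0.00069484]))
```

View pics/f.png

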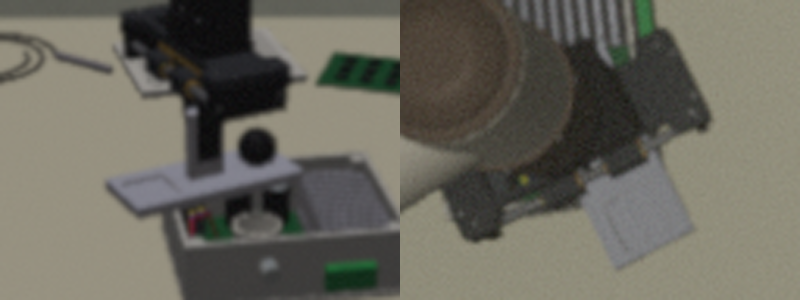

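The ball is still seated (crop (257,146)), and about 23 mm remain to go.

Call:
step_arm:
  linear:
    - [-1,1.5,0]
    - [-2.2,3.1,0]
    - [-3.4,5,0.5]
    - [-3.4,5,0]
    - [-2.2,3.1,0]
    - [-1.2,1.5,0]
    - [0,0,0]
    - [0,0,0]
    - [0,0,0]
    - [0,0,0]
  delta_rot:
    - [0,0,0]
    - [0,0,0]
    - [-0.0008,0.001,0]
    - [0,0,0]
    - [0,0,0]
    - [0,0,0]
    - [0,0,0]
    - [0,0,0]
    - [0,0,0]
    - [0,0,0]
  grip: [0,0,0,0,0,0,0,0,0,0]

```text
time_s: 18.02
tcp_pos: [0.542, 0.1691, 0.156]
ee_rot: [[-0.893, -0.45, -0.0], [-0.45, 0.893, -0.0], [0.0, -0.0, -1.0]]
wrist_force: [0.6, 0.2, -3.3]
gripper_width: 0.135
gripper_force: 30.0
```

```bash
python3 chk.py g.png
python3 - <<'E'
from h import *
np.set_printoptions(precision=4,suppress=True)
c=cam("side")
for l,z in dict(tray_pocket=.132,ball_center=.151,tray_handle=.201,tray=.125,cup_mouth=.06).items():
    for r in landmark_of("side",l)[:3]: print(l,round(r["score"],2),np.round(r["point"],1),at_z(c,r["point"],z))
for l,z in dict(ball=.151).items():
    for r in silhouettes("side",l)[:3]:
        ys,xs=np.nonzero(r["mask"]);p=[(xs.min()+xs.max())/2,(ys.min()+ys.max())/2];print("sil",r["score"],p,at_z(c,p,z))
for n in("side","top","wrist"):
    c=cam(n)
    print(n,[(round(r["score"],2),at_z(c,r["point"],.06)) for r in landmark_of(n,"cup_mouth")[:2]])
    print(n,[(round(r["score"],2),at_z(c,r["point"],.0)) for r in landmark_of(n,"case")[:2]])
    for r in silhouettes(n,"tray")[:1]:
        ys,xs=np.nonzero(r["mask"]);P=np.array([at_z(c,p,.135)[:2] for p in zip(xs,ys)],np.float32);print(cv2.minAreaRect(P))
save(c,"w.png")
E
```

```text
[0.542  0.1691 0.156 ] [ 0.5759  0.1671 -3.2699] [ 0.0581 -0.0946 -0.0431] 30.000037900172174 0.13510091589725914
tilt [-0.0001 -0.0001 -1.    ]
tray_pocket [0.5903 0.1917 0.1305] 0.0062 0.9 0.68
ball_center [ 0.6317 -0.2666  0.0125] 0.0036 0.64 0.71
ball_center [ 0.7138  0.3679 -0.5434] 0.0107 0.64 0.34
ball_center [ 0.596  -0.3879  0.0171] 0.0088 0.51 0.64
ball_center [ 0.5709 -0.2056  0.3394] 0.0028 0.49 0.71
ball_center [0.5905 0.178  0.1701] 0.0017 0.49 0.34
tray_pocket 0.76 [249.9 121.8] [0.5966 0.1891 0.132 ]
ball_center 0.83 [261.7 292.6] [ 0.5833 -0.5225  0.151 ]
ball_center 0.61 [273.4 252.8] [ 0.612 -0.422  0.151]
ball_center 0.46 [248.5 111.6] [0.5937 0.2206 0.151 ]
tray_handle 0.63 [229.7 101.3] [0.5373 0.1812 0.201 ]
tray 0.65 [233.4 127.2] [0.5471 0.1679 0.125 ]
cup_mouth 0.95 [247.8 143.7] [0.5909 0.1865 0.06  ]
sil 0.55 [np.float64(242.0), np.float64(212.5)] [ 0.5576 -0.2928  0.151 ]
sil 0.52 [np.float64(262.5), np.float64(293.5)] [ 0.5845 -0.5246  0.151 ]
sil 0.5 [np.float64(275.0), np.float64(254.5)] [ 0.6145 -0.4268  0.151 ]
side [(0.65, array([0.5854, 0.1873, 0.06  ]))]
side [(0.79, array([0.6086, 0.2289, 0.    ]))]
((0.5210813283920288, 0.20052531361579895), (0.17779991030693054, 0.1882866770029068), 26.32836151123047)
top []
top [(0.93, array([0.6242, 0.2268, 0.    ]))]
((0.539354145526886, 0.1682412326335907), (0.1619708240032196, 0.0715579241514206), 27.76247215270996)
wrist []
wrist []
((0.5358839631080627, 0.16665050387382507), (0.15686579048633575, 0.07109419256448746), 26.763643264770508)
```

View pics/g.png

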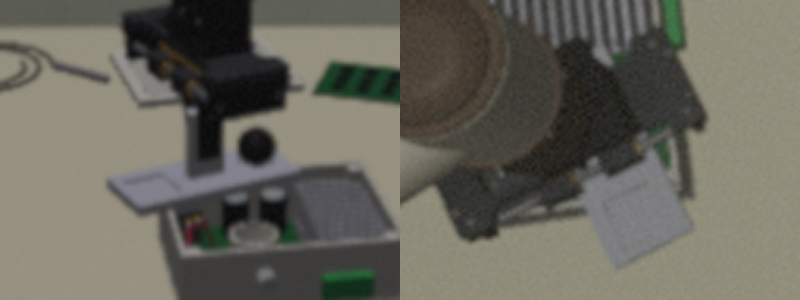

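View pics/w.png

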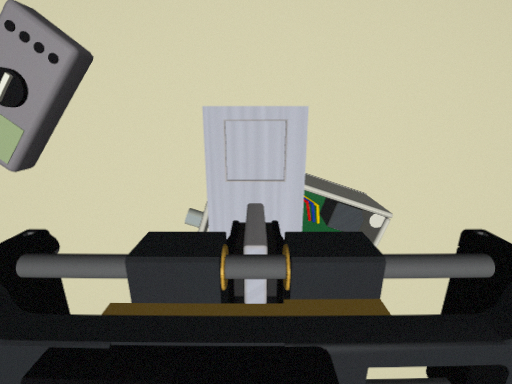

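Held centrally: from both the wrist and top views the tray's far end puts its centre at about (0.542, 0.170), so the pocket is at about (0.591, 0.194). I'll do one precise check of the cup, fitting its white ring in the saved top crop and in the current side view.

Run:
```python
from h import *
np.set_printoptions(precision=4,suppress=True)
t=cam("top");s=cam("side")
b=cv2.imread("pics/b.png")[420:]
g=b[55:115,75:135].astype(int);w=((g.min(2)>120)&(g.max(2)-g.min(2)<45)).astype(np.uint8)
n,lab,st,ce=cv2.connectedComponentsWithStats(w)
for k in range(1,n):
    if st[k,4]>80:
        p=np.array([st[k,0]+st[k,2]/2-.5+75,st[k,1]+st[k,3]/2-.5+55]);sx,sy=290/520,100/179
        q=[100+(p[0]+.5)*sx-.5,160+(p[1]+.5)*sy-.5];print("top",st[k],np.round(q,1),at_z(t,q,.06))
q=proj(s,np.array([.5912,.194,.06]));print("pred side",q,"pred top",proj(t,np.array([.5912,.194,.06])))
u,v=(int(x) for x in q)
A=cv2.resize(s["img"][v-20:v+20,u-25:u+25],None,fx=8,fy=8,interpolation=cv2.INTER_CUBIC)[:,:,::-1].copy()
B=cv2.resize(b[40:130,50:160],None,fx=3.55,fy=3.55,interpolation=cv2.INTER_CUBIC)
def ring(I,c,f,z,r):
    for a in np.linspace(0,2*np.pi,60):
        I2=f(proj(c,np.array([.5912+r*np.cos(a),.194+r*np.sin(a),z])));cv2.circle(I,(int(I2[0]),int(I2[1])),1,(0,0,255),-1)
ring(A,s,lambda p:((p[0]-u+25+.5)*8,(p[1]-v+20+.5)*8),.06,.024)
ring(B,t,lambda p:(((p[0]-100+.5)*520/290-50)*3.55,((p[1]-160+.5)*1.79-40)*3.55),.06,.024)
cv2.imwrite("pics/cup.png",np.hstack([A,cv2.resize(B,(390,320))]))
```

```text
top [ 23  21  20  22 327] [159.7 208.1] [0.5839 0.1846 0.06  ]
pred side [247.8014 142.5598] pred top [156.3607 205.5115]
```

View pics/cup.png

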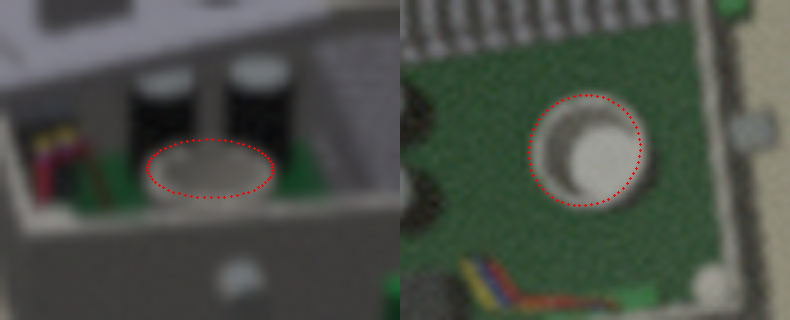

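The predicted cup ring matches both views to within about 2 mm, suggesting y is about 0.192. I nudge −2 mm in y and settle.

Call:
step_arm:
  linear:
    - [0.2,-0.4,0]
    - [0.5,-1,0]
    - [0.2,-0.4,0]
    - [0,0,0]
    - [0,0,0]
    - [0,0,0]
    - [0,0,0]
    - [0,0,0]
    - [0,0,0]
    - [0,0,0]
  delta_rot:
    - [0,0,0]
    - [0,0,0]
    - [0,0,0]
    - [0,0,0]
    - [0,0,0]
    - [0,0,0]
    - [0,0,0]
    - [0,0,0]
    - [0,0,0]
    - [0,0,0]
  grip: [0,0,0,0,0,0,0,0,0,0]

```text
time_s: 20.92
tcp_pos: [0.5421, 0.1673, 0.156]
ee_rot: [[-0.893, -0.45, -0.0], [-0.45, 0.893, -0.0], [0.0, -0.0, -1.0]]
wrist_force: [0.2, 0.4, -3.4]
gripper_width: 0.135
gripper_force: 30.0
```

```bash
python3 -c "
from station import *
s=sense();print(s['tcp_pos'],s['gripper_force'],s['joint_velocities']);print(finish_job())"
```

```text
[0.54207257 0.1672501  0.15598678] 30.000062780454755 [ 0.01862321  0.07273607  0.04306261  0.01189612 -0.01209619  0.06422128]
the job is handed in; nothing more can be done
None
```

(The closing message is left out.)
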